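# Pop a stop block off a fence rail and stow it

## Robot

A 7-joint arm with a two-finger parallel gripper is mounted at the origin on the work surface. World frame = base frame: x ahead of the robot, y to its left, z up, the work surface at z = 0. Lengths are in m, angles in rad, forces in N, time in s.
With the tool pointing down it reaches from about 0.4 to 0.875 m from the base axis. Payload 19.3 kg.
Tool frame: the origin (TCP) lies midway between the tips of the shut fingers; the grasp point (between the pads) lies 19 mm behind it (arm.grasp_offset is the distance from the TCP to the grasp point, in m); z points along the fingers, x is the direction in which the jaws open and shut, and the axes are right-handed (so a half turn about z gives the same grasp; the last joint's range is limited). The gripper opens to 85 mm and grips with 20 to 120 N. Pads are 22 mm wide; open, the fingers measure 114 mm over their backs; the gripper's body (76 mm by 85 mm) begins 54 mm behind the grasp point. The pads swing forward as they close: fully open they stand 13 mm farther back than shut.
Start: joints at [1.123, 0.521, -0.036, 1.599, 0.021, 1.021, -0.113], TCP at [0.231, -0.581, 0.231] pointing down, gripper open.
Joint ranges: [-2.91, 2.91], [-0.3, 2.13], [-1.5, 1.42], [0.17, 2.43], [-1.26, 4.41], [0.16, 1.93], [-2.52, 2.52]. Speed limits (rad/s): [1.89, 1.89, 2.39, 2.39, 3.01, 3.01, 3.01].

## Interface

Orientations are given as a rotation vector (axis times angle).
In Python, from plant import arm, eyes gives the robot as it stands.
- The arm moves only by the tool move_arm, never from a script. Its argument "motion" is a list of rows, each a list of 4 numbers: the shift along the world's x, y, z in cm, then the turn about the world's z in rad. A call has 1 to 20 rows; each row shifts and turns the commanded pose from where the row before left it; what a row does not reach is not made up. A row lasts 1/10 s, in which the tool goes at most 50 mm and 8.59 degrees, less where a joint would pass 70% of its speed; a pose out of reach is approached as far as the arm can. A call with a gripper value outside its range is refused whole. "fingers" is the finger opening in cm, from 0 to 8.54, set as the call begins (left out, the last holds). The fingers move at their own pace and stop on an object; "force" is the grip in N (left out, the last holds). Time passes only in rows, so rows that do not move let the fingers close. It gives the time, the measured TCP pose, the force and the opening at its end, in the units of the state.
- arm.observe(): the state, without advancing time (a new reading comes with each control period).
- eyes.grab_frame(name): name is "side" or "top" or "wrist"; returns (picture, depth): 480x640x3 uint8, red, green, blue; 480x640 float32, m along the optical axis (not along the pixel's ray), 0 where there is no reading.
- eyes.calibration(name): a dict with "K" (3x3 intrinsics, pixels), "extrinsics" (4x4, takes a point from world to camera coordinates). Camera axes: x right, y down, z forward; pixel columns grow to the right and rows downward; lengths in m; the calibration is good to about 2 mm. A picture is of the moment at which its call begins: read the wrist's pose just before it. calibration takes no time and is no camera call; for the wrist camera it gives the pose at the moment of the call.
- arm.sign_off(): hands the job in, once; it reports no verdict.
The state is a dict: "t": time; "joints": joint angles; "qvel": joint speeds; "tau": joint torques, N m; "tool_pos": TCP position; "tool_rot": TCP orientation; "contact_force": force on the tool from outside, world axes, zero at the start; "wrist_torque": the same for the moment, N m; "gripper_width": finger opening in m.
Only numpy, scipy, OpenCV 4.12 (cv2) and the standard library are available. Lean on these libraries where they do the work, as an engineer would, in place of code of your own. Each camera call takes 0.05 s, during which the arm holds its last target.

## Task

Take the red stop block off the fence rail. First push the top of its upright tab away from the roller catches, towards the rail's lip, so that its front edge pops up past the sprung roller, and back off so that it stays propped on the roller by itself, its toe still under the lip; then take it by the tab, draw it out from under the lip, lower it into the blue tray and let it go standing upright on the tray's floor. Leave the yellow stop block clipped on the rail.

Things in the scene. Friction and masses are not known exactly. Their poses are not given: they have to be found in the camera images.
- rail: Aluminium fence rail fixed on the bench, 134 mm across (x) by 240 mm long (y). Origin on the bench, mid-length; x points across it from the roller catches to the lip, z up. Bed, where the stops sit: z = 12 mm. The catches' dark brackets reach to x = -79 mm, z = 30 mm. Two places, at y = -55 and +55 mm; which holds the red stop varies.
- rail_lip (a point): Middle of the lip's lower inner edge: x = +39 mm, z = 24 mm in the rail's frame, 12 mm above the bed. The lip runs the rail's whole length; behind it a wall, inner face x = +46 mm. Top of the lip z = 31 mm.
- catch_a_roller (a point): Centre of the white roller catch at the rail's y = -55 mm. The other is alike at y = +55 mm. Roller 16 mm in diameter, 36 mm long along y, axis at x = -48 mm, z = 30 mm of the rail, spins freely, yields up to 10 mm towards -x against a spring (4 N rising to 7.5 N). It reaches 5 mm over a stop's front edge, about 1 mm above its base plate.
- red_stop: Red stop block, about 0.2 kg, its axes along the rail's. Origin: centre of its underside. Black base plate 90 mm (x, -45 to +45) by 44 mm (y) by 10 mm thick; its last 7 mm at +x is the toe, 8 mm thick with a round end, 6 mm of it under the rail's lip. On the plate a red block, x -30 to +25 mm, 44 mm wide, up to z = 34 mm; on that the upright tab (see red_stop_tab).
- red_stop_tab (a point): Top centre of the red tab, 90 mm above the underside. Tab: 40 mm in x, 16 mm thick in y, z 34 to 90 mm. 10 to 20 N towards the rail's +x near its top tips the block about its toe. Once the top has moved about 30 mm (0.35 rad; a point 70 mm up moves 24 mm and rises 15 to 20 mm) the front edge is past the roller. Let go, it stays propped at 0.28 rad, leaning to +x. Over 40 mm is too far.
- red_stop_front (a point): Middle of the front lower edge of the red stop's base plate (x = -45 mm of the block). 12 mm above the bench when clipped, about 35 mm when propped on the roller.
- red_stop_toe (a point): Middle of the lower edge of the red stop's toe (x = +45 mm of the block). Clipped, it lies at x = +45 mm of the rail, under the lip; to come free it must be drawn about 10 mm towards the rail's -x.
- yellow_stop: Yellow stop block, the same shape as the red one, clipped in the other place of the rail. It must stay clipped.
- yellow_stop_front (a point): Middle of the front lower edge of the yellow stop's base plate, 12 mm above the bench when clipped.
- tray: Open blue plastic tray fixed on the bench, outside 160 mm (x) by 120 mm (y) by 40 mm high, walls and floor 5 mm thick. Origin: centre of its underside. It stands to the left or the right of the rail; on the other side stands a red parts case, 180 by 140 by 60 mm.

How it is judged:
By the outcome, as a careful person would: the job done as asked, in the order asked, and still so for the second after the job is handed in, with the robot touching nothing.
It also fails if it takes over 51 s, if anything falls off the work surface, if the arm or the gripper's body presses on something with over 40 N, if the wrist force passes 120 N, or if a joint passes its speed limit or range.

## Working session

There is one attempt and no reset: what is moved stays moved. The work goes in short steps, Python scripts to look and compute and a tool call to move; the robot and the scene stay as the last step left them, time stands still between calls to the robot, and variables do not carry over. Pictures are saved under pics/ and viewed, and the job is handed in when it is done.

Besides the shell and the picture viewer there is one more tool, called after ">>>" as a command line: name --pt "numbers of a row" for each row, then --argument value for the rest. move_arm: Moves the arm, as the interface text tells. Its arguments: {"type":"object","properties":{"motion":{"type":"array","items":{"type":"array","items":{"type":"number"}}},"fingers":{"type":"number"},"force":{"type":"number"}},"required":["motion"]}

```bash
mkdir -p pics; ls; python3 - <<'E'
from plant import arm, eyes
import cv2,numpy as np
s=arm.observe(); print({k:np.round(v,3) for k,v in s.items()}, arm.grasp_offset)
for n in ["side","top"]:
    p,d=eyes.grab_frame(n); cv2.imwrite(f"pics/{n}0.png",p[:,:,::-1]); np.savez(f"{n}0.npz",p=p,d=d,**eyes.calibration(n))
    c=eyes.calibration(n);print(n,np.round(c["K"],1),np.round(c["extrinsics"],3))
E
```

```text
pics
{'t': np.float64(0.0), 'joints': array([ 1.123,  0.522, -0.036,  1.6  ,  0.021,  1.021, -0.113]), 'qvel': array([ 0.   ,  0.001,  0.001,  0.001,  0.   ,  0.002, -0.   ]), 'tau': array([ 1.0000e-03, -9.2711e+01,  1.9800e+00, -3.6994e+01,  1.8000e-02,
        8.0000e-03,  0.0000e+00]), 'tool_pos': array([ 0.23 , -0.581,  0.231]), 'tool_rot': array([-2.599e+00,  1.764e+00,  2.000e-03]), 'contact_force': array([-0.147,  0.238, -0.5  ]), 'wrist_torque': array([ 0.007, -0.008, -0.019]), 'gripper_width': np.float64(0.086)} 0.0187
side [[615.6   0.  319.8]
 [  0.  615.6 238.2]
 [  0.    0.    1. ]] [[-0.902 -0.432  0.013  0.503]
 [-0.254  0.507 -0.824  0.208]
 [ 0.35  -0.746 -0.567  1.024]
 [ 0.     0.     0.     1.   ]]
top [[597.6   0.  317. ]
 [  0.  597.6 235.3]
 [  0.    0.    1. ]] [[-0.025 -1.    -0.018  0.025]
 [-0.983  0.028 -0.18   0.548]
 [ 0.18   0.013 -0.984  1.161]
 [ 0.     0.     0.     1.   ]]
```

View pics/side0.png

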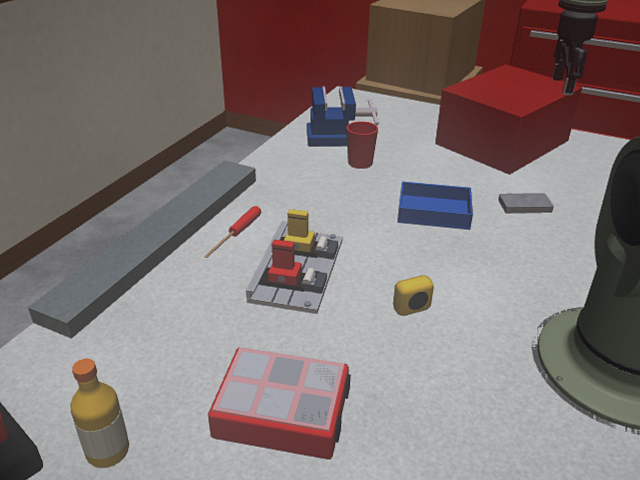

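View pics/top0.png

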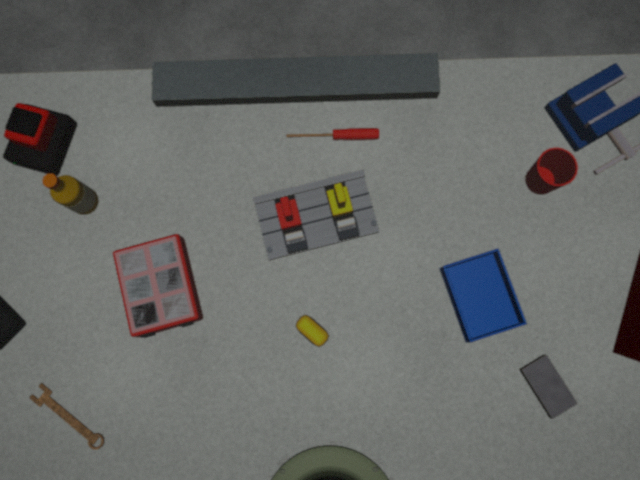

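```bash
cat > h.py <<'E'
import numpy as np,cv2
def load(n): 
    z=np.load(n); return z["p"],z["d"],z["K"],z["extrinsics"]
def cloud(d,K,E):
    v,u=np.mgrid[0:480,0:640]
    P=np.stack([(u-K[0,2])/K[0,0]*d,(v-K[1,2])/K[1,1]*d,d],-1)
    W=(P-E[:3,3])@E[:3,:3]; W[d==0]=np.nan; return W
def plane(u,v,z,K,E):
    r=E[:3,:3].T@np.array([(u-K[0,2])/K[0,0],(v-K[1,2])/K[1,1],1]); o=-E[:3,:3].T@E[:3,3]
    return o+r*(z-o[2])/r[2]
def proj(P,K,E):
    c=E[:3,:3]@P+E[:3,3]; q=K@c; return q[:2]/q[2]
E
python3 - <<'E'
from h import *
p,d,K,E=load("top0.npz")
cv2.imwrite("pics/topc.png",cv2.resize(p[160:270,240:390,::-1],None,fx=5,fy=5,interpolation=cv2.INTER_CUBIC))
W=cloud(d,K,E)
hsv=cv2.cvtColor(p,cv2.COLOR_RGB2HSV)
def stat(m,n):
    q=W[m];q=q[~np.isnan(q[:,0])];print(n,len(q),np.round(q.mean(0),4),np.round(np.percentile(q,[2,98],0),3).tolist());return q
roi=np.zeros((480,640),bool);roi[165:265,245:385]=1
red=roi&((hsv[...,0]<8)|(hsv[...,0]>172))&(hsv[...,1]>140)
yel=roi&(hsv[...,0]>20)&(hsv[...,0]<35)&(hsv[...,1]>140)
blue=(hsv[...,0]>100)&(hsv[...,0]<125)&(hsv[...,1]>120); blue[:230]=0; blue[:,:420]=0;blue[:,540:]=0
for m,n in((red,"red"),(yel,"yel"),(blue,"tray")):
    q=stat(m,n)
    if n!="tray":
        t=m&(W[...,2]>.09); q=stat(t,n+" tabtop")
        print(cv2.minAreaRect((q[:,:2]*1000).astype(np.float32)))
    else:
        for lo,hi in((.03,.05),(-.01,.02)):
            q=stat(m&(W[...,2]>lo)&(W[...,2]<hi),"tray%g"%lo); print(cv2.minAreaRect((q[:,:2]*1000).astype(np.float32)))
rl=roi&(W[...,2]>.006)&(W[...,2]<.06)
q=stat(rl,"rail");print(cv2.minAreaRect((q[:,:2]*1000).astype(np.float32)))
p,d,K,E=load("side0.npz")
cv2.imwrite("pics/sidec.png",cv2.resize(p[200:320,235:355,::-1],None,fx=5,fy=5,interpolation=cv2.INTER_CUBIC))
E
```

```text
red 574 [0.594  0.0679 0.0619] [[0.568, 0.046, 0.035], [0.625, 0.09, 0.105]]
red tabtop 164 [0.5976 0.0698 0.1012] [[0.579, 0.061, 0.096], [0.617, 0.08, 0.106]]
((598.2232055664062, 70.09955596923828), (38.314117431640625, 15.777384757995605), 12.717938423156738)
yel 577 [ 0.6179 -0.0366  0.063 ] [[0.593, -0.059, 0.039], [0.649, -0.015, 0.105]]
yel tabtop 165 [ 0.6215 -0.0363  0.1011] [[0.604, -0.046, 0.094], [0.641, -0.027, 0.107]]
((622.6708374023438, -36.2003059387207), (39.57729721069336, 15.846702575683594), 12.976903915405273)
tray 4815 [ 0.4207 -0.3252  0.0113] [[0.342, -0.388, 0.0], [0.5, -0.255, 0.042]]
tray0.03 771 [ 0.418  -0.3208  0.0383] [[0.334, -0.393, 0.031], [0.507, -0.245, 0.044]]
((420.5450744628906, -318.95111083984375), (157.3602294921875, 122.39249420166016), 16.051599502563477)
tray-0.01 3874 [ 0.4213 -0.3254  0.0053] [[0.347, -0.384, 0.0], [0.497, -0.266, 0.015]]
((420.1482238769531, -318.1322326660156), (150.6085968017578, 117.1255111694336), 16.146930694580078)
rail 7002 [0.5965 0.0135 0.0209] [[0.521, -0.103, 0.007], [0.675, 0.13, 0.048]]
((602.7566528320312, 14.045150756835938), (290.2762756347656, 213.2295379638672), 88.01461029052734)
```

View pics/topc.png

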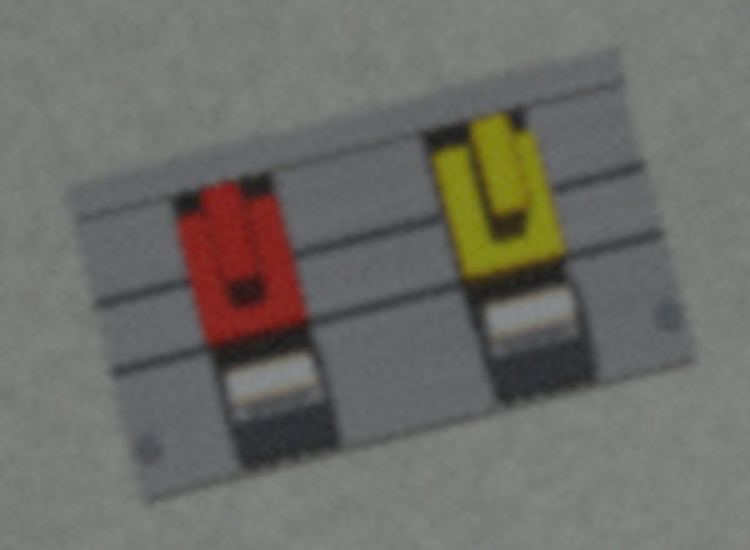

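View pics/sidec.png

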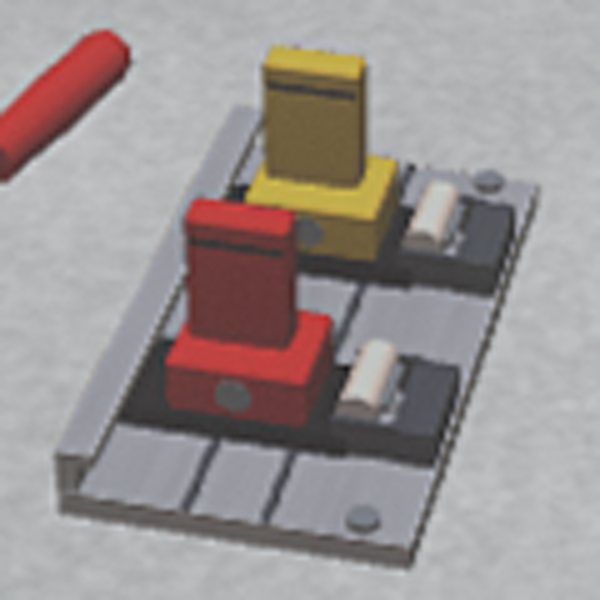

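>>> move_arm --pt "1.57 3.19 0 -0.0075" --pt "1.57 3.19 0 -0.0075" --pt "1.57 3.19 0 -0.0075" --pt "1.57 3.19 0 -0.0075" --pt "1.57 3.19 0 -0.0075" --pt "1.57 3.19 0 -0.0075" --pt "1.57 3.19 0 -0.0075" --pt "1.57 3.19 0 -0.0075" --pt "1.57 3.19 0 -0.0075" --pt "1.57 3.19 0 -0.0075" --pt "1.57 3.19 0 -0.0075" --pt "1.57 3.19 0 -0.0075" --pt "1.57 3.19 0 -0.0075" --pt "1.57 3.19 0 -0.0075" --pt "1.57 3.19 0 -0.0075" --pt "1.57 3.19 0 -0.0075" --pt "1.57 3.19 0 -0.0075" --pt "1.57 3.19 0 -0.0075" --pt "1.57 3.19 0 -0.0075" --pt "1.57 3.19 0 -0.0075" --fingers 0 --force 30

```text
t: 2.1
tool_pos: [0.5449, 0.0584, 0.2311]
tool_rot: [2.459, -1.955, -0.0]
contact_force: [0.1, -1.0, -0.4]
gripper_width: -0.0001
```

>>> move_arm --pt "0 0 0 0" --pt "0 0 0 0" --pt "0 0 0 0"

```text
t: 2.4
tool_pos: [0.5442, 0.0561, 0.2311]
tool_rot: [2.458, -1.955, -0.0]
contact_force: [-0.8, 0.6, -0.6]
gripper_width: -0.0001
```

```bash
python3 - <<'E'
from plant import arm, eyes
from h import *
from scipy.spatial.transform import Rotation as R
s=arm.observe(); x=R.from_rotvec(s["tool_rot"]).as_matrix(); print(s["t"],s["tool_pos"],np.round(x,3),np.arctan2(x[1,0],x[0,0]),s["joints"],s["gripper_width"],s["contact_force"])
for n in ["wrist","side"]:
    c=eyes.calibration(n);p,d=eyes.grab_frame(n); cv2.imwrite(f"pics/{n}1.png",p[:,:,::-1]); np.savez(f"{n}1.npz",p=p,d=d,**c)
E
```

```text
2.4 [0.54415431 0.05612521 0.23108084] [[ 0.225 -0.974 -0.001]
 [-0.974 -0.225 -0.001]
 [ 0.     0.001 -1.   ]] -1.3438516068257162 [-0.01355475  0.40788774 -0.26346066  1.79731902  0.12748292  0.95360905
 -1.67425019] -6.486946146577086e-05 [-0.80576761  0.59389885 -0.56159827]
```

View pics/wrist1.png

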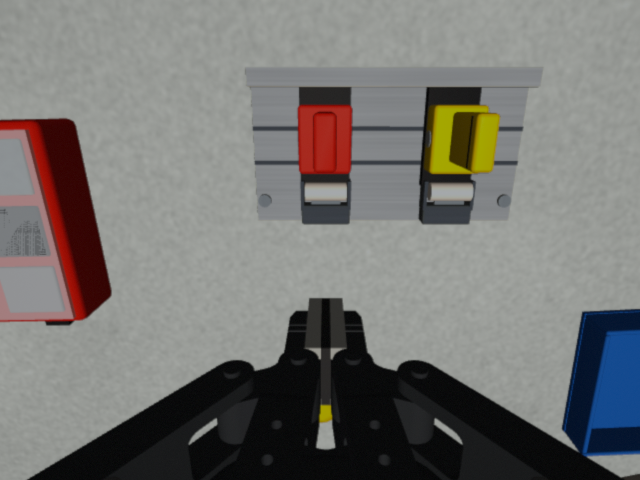

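View pics/side1.png

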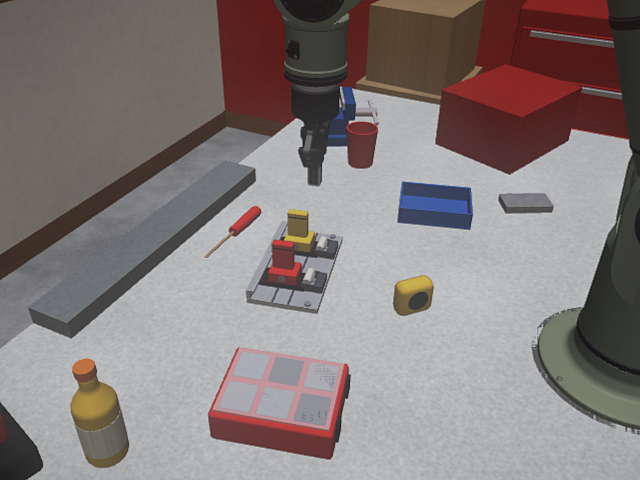

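```bash
python3 - <<'E'
from h import *
p,d,K,E=load("wrist1.npz"); W=cloud(d,K,E)
hsv=cv2.cvtColor(p,cv2.COLOR_RGB2HSV)
roi=np.zeros((480,640),bool);roi[60:240,240:550]=1
red=roi&((hsv[...,0]<8)|(hsv[...,0]>172))&(hsv[...,1]>140)
yel=roi&(hsv[...,0]>20)&(hsv[...,0]<35)&(hsv[...,1]>140)
for m in (red,yel):
    t=m&(W[...,2]>.096); q=W[t]; print(q.mean(0).round(4),np.median(q[:,2]),cv2.minAreaRect((q[:,:2]*1000).astype(np.float32)))
    v,u=np.nonzero(t);print(u.min(),u.max(),v.min(),v.max())
    b=m&(abs(W[...,2]-.046)<.004); q=W[b]; print(" block",q.mean(0).round(4),cv2.minAreaRect((q[:,:2]*1000).astype(np.float32)))
g=roi&(abs(W[...,2]-.031)<.004)&(np.mgrid[0:480,0:640][0]<90); q=W[g];print("lip",cv2.minAreaRect((q[:,:2]*1000).astype(np.float32)))
E
```

```text
[0.6014 0.0691 0.1022] 0.10233031505845278 ((600.6690063476562, 69.12593078613281), (39.51515579223633, 15.984683990478516), 13.373273849487305)
313 336 113 172
 block [0.601  0.0693 0.0464] ((598.3786010742188, 68.66474914550781), (54.187129974365234, 43.32851028442383), 12.944083213806152)
[ 0.6255 -0.0356  0.1018] 0.10218288618387003 ((625.1986694335938, -36.76020431518555), (39.32170486450195, 16.14760971069336), 11.28482723236084)
468 499 113 172
 block [ 0.6223 -0.0275  0.0462] ((622.6943359375, -37.39137268066406), (54.30373001098633, 43.45064163208008), 12.943986892700195)
lip ((658.697998046875, 24.724510192871094), (14.556007385253906, 240.66598510742188), 12.952152252197266)
```

>>> move_arm --pt "0 0 -3 0" --pt "0 0 -3 0" --pt "0 0 -3 0" --pt "0 0 -3 0" --pt "0 0 -2.0 0" --pt "0 0 -0.5 0" --pt "0.5 0.11 0 0" --pt "0.5 0.11 0 0" --pt "0.5 0.11 0 0" --pt "0.3 0.07 0 0" --pt "0 0 0 0"

```text
t: 3.6
tool_pos: [0.5632, 0.0612, 0.0868]
tool_rot: [-2.459, 1.954, -0.001]
contact_force: [-0.2, -0.8, -0.1]
gripper_width: 0.0003
```

>>> move_arm --pt "0.2 0.045 0 0" --pt "0.2 0.045 0 0" --pt "0.2 0.045 0 0" --pt "0.2 0.045 0 0" --pt "0 0 0 0"

```text
t: 4.1
tool_pos: [0.5706, 0.0629, 0.0862]
tool_rot: [2.459, -1.955, -0.0]
contact_force: [-0.9, -0.5, -1.6]
gripper_width: -0.0003
```

>>> move_arm --pt "0.2 0.045 0.1 0" --pt "0.2 0.045 0.15 0" --pt "0.2 0.045 0.15 0" --pt "0.2 0.045 0.15 0" --pt "0 0 0 0"

```text
t: 4.6
tool_pos: [0.5792, 0.0648, 0.0923]
tool_rot: [-2.459, 1.954, -0.001]
contact_force: [-1.5, -0.9, 3.6]
gripper_width: -0.0002
```

>>> move_arm --pt "0.2 0.045 0.15 0" --pt "0.2 0.045 0.13 0" --pt "0.2 0.045 0.12 0" --pt "0.2 0.045 0.12 0" --pt "0 0 0 0"

```text
t: 5.1
tool_pos: [0.5871, 0.0666, 0.0972]
tool_rot: [-2.459, 1.954, -0.001]
contact_force: [-1.0, -1.1, 0.6]
gripper_width: 0.0001
```

```bash
cat > snap.py <<'E'
import sys
from plant import arm, eyes
from h import *
n,tag=sys.argv[1:3]
s=arm.observe(); print(round(float(s["t"]),2),s["tool_pos"].round(4),s["contact_force"].round(1),s["gripper_width"])
c=eyes.calibration(n);p,d=eyes.grab_frame(n); np.savez(f"{n}{tag}.npz",p=p,d=d,**c)
if n=="side": p=cv2.resize(p[170:330,215:375],None,fx=3.7,fy=3.7,interpolation=cv2.INTER_CUBIC)
cv2.imwrite(f"pics/{n}{tag}.png",p[:,:,::-1])
E
python3 snap.py side 2
```

```text
5.1 [0.5871 0.0666 0.0972] [-1.  -1.1  0.6] 7.626622390269572e-05
```

View pics/side2.png

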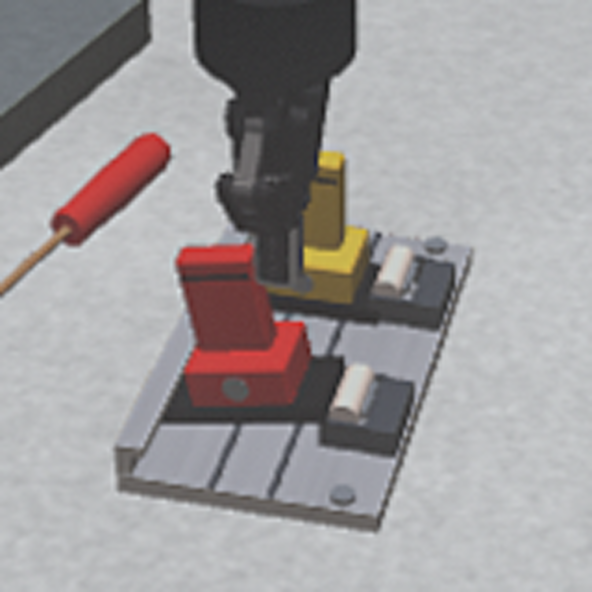

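```bash
cat > tilt.py <<'E'
import sys
from h import *
f=sys.argv[1]; p,d,K,E=load(f); W=cloud(d,K,E)
hsv=cv2.cvtColor(p,cv2.COLOR_RGB2HSV)
o=np.array([.600,.0693,0]); a=.2265
X=np.array([np.cos(a),np.sin(a),0]);Y=np.array([-X[1],X[0],0])
Rl=np.stack([(W-o)@X,(W-o)@Y,W[...,2]],-1)*1000
red=((hsv[...,0]<8)|(hsv[...,0]>172))&(hsv[...,1]>110)&(abs(Rl[...,0])<90)&(abs(Rl[...,1])<32)&(Rl[...,2]>15)
# side face of the tab, y=+8
if "side" in f:
    m=red&(abs(Rl[...,1]-8)<4)&(Rl[...,2]>45); q=Rl[m]
    print("tab side pts",len(q)); r=cv2.minAreaRect(q[:,[0,2]].astype(np.float32)); print("tab face x,z rect",r)
    print(np.percentile(q,[1,99],0).round(1).tolist())
    m=red&(abs(Rl[...,1]-22)<5)&(Rl[...,2]<60); q=Rl[m]; print("block face",cv2.minAreaRect(q[:,[0,2]].astype(np.float32)))
else:
    m=red&(Rl[...,2]>88); q=Rl[m]; print("top",len(q),q.mean(0),np.percentile(q,[1,99],0).round(1).tolist()); print("plane",np.polyfit(q[:,0],q[:,2],1))
E
python3 tilt.py side0.npz; python3 tilt.py side2.npz
```

```text
tab side pts 382
tab face x,z rect ((-1.7248268127441406, 73.73719787597656), (50.262962341308594, 58.077613830566406), 1.3451058864593506)
[[-21.4, 4.7, 45.4], [20.3, 11.8, 102.4]]
block face ((-0.9132823944091797, 36.46709442138672), (53.73944854736328, 22.620927810668945), 2.5886592864990234)
tab side pts 486
tab face x,z rect ((10.235124588012695, 74.87816619873047), (72.96821594238281, 52.77841567993164), 75.82919311523438)
[[-21.7, 4.4, 48.4], [33.2, 11.8, 111.1]]
block face ((3.4992828369140625, 45.21723175048828), (23.336698532104492, 54.98421096801758), 81.96975708007812)
```

>>> move_arm --pt "0.2 0.045 0.1 0" --pt "0.2 0.045 0.1 0" --pt "0.2 0.045 0.1 0" --pt "0 0 0 0"

```text
t: 5.55
tool_pos: [0.5929, 0.0679, 0.1001]
tool_rot: [-2.459, 1.954, -0.0]
contact_force: [0.1, 0.3, 0.2]
gripper_width: 0.0001
```

```bash
python3 snap.py side 3; python3 tilt.py side3.npz
```

```text
5.55 [0.5929 0.0679 0.1001] [0.1 0.3 0.2] 7.772133126916712e-05
tab side pts 486
tab face x,z rect ((11.049467086791992, 77.61951446533203), (73.56452178955078, 54.600650787353516), 79.61934661865234)
[[-20.0, 4.4, 48.3], [39.9, 11.8, 112.8]]
block face ((5.438663482666016, 47.43267059326172), (22.624347686767578, 54.27284240722656), 74.17781066894531)
```

View pics/side3.png

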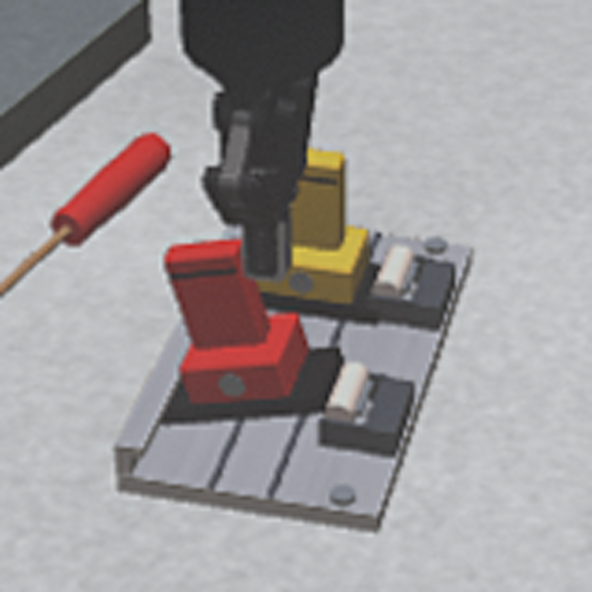

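>>> move_arm --pt "0.2 0.045 0.1 0" --pt "0.2 0.045 0.1 0" --pt "0.2 0.045 0.08 0" --pt "0 0 0 0"

```text
t: 6.0
tool_pos: [0.5988, 0.0693, 0.1029]
tool_rot: [-2.459, 1.954, -0.0]
contact_force: [-0.8, -0.1, -0.5]
gripper_width: -0.0002
```

```bash
python3 snap.py side 4; python3 tilt.py side4.npz
```

```text
6.0 [0.5988 0.0693 0.1029] [-0.8 -0.1 -0.5] -0.00020308079589040237
tab side pts 502
tab face x,z rect ((17.85841178894043, 75.37828063964844), (80.49105072021484, 51.65559005737305), 66.7325668334961)
[[-18.4, 4.3, 50.4], [45.9, 11.9, 114.6]]
block face ((7.022327423095703, 48.373634338378906), (22.64068603515625, 53.9367790222168), 75.11105346679688)
```

View pics/side4.png

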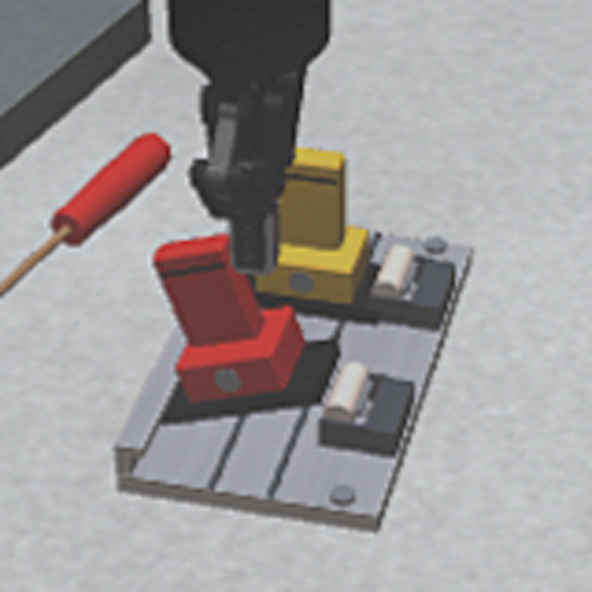

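>>> move_arm --pt "0.2 0.045 0.08 0" --pt "0.2 0.045 0.07 0" --pt "0.1 0.02 0.03 0" --pt "0 0 0 0"

```text
t: 6.45
tool_pos: [0.6037, 0.0703, 0.1047]
tool_rot: [-2.459, 1.954, -0.0]
contact_force: [-1.4, 0.0, 0.1]
gripper_width: -0.0002
```

```bash
python3 snap.py side 5; python3 tilt.py side5.npz
```

```text
6.45 [0.6037 0.0703 0.1047] [-1.4  0.   0.1] -0.00017389127757341688
tab side pts 515
tab face x,z rect ((-10.515413284301758, 251.99285888671875), (79.92288208007812, 412.59747314453125), 9.263944625854492)
[[-17.3, 4.2, 52.1], [51.0, 11.7, 115.9]]
block face ((9.708972930908203, 50.492942810058594), (21.41905403137207, 53.45564651489258), 72.80166625976562)
```

View pics/side5.png

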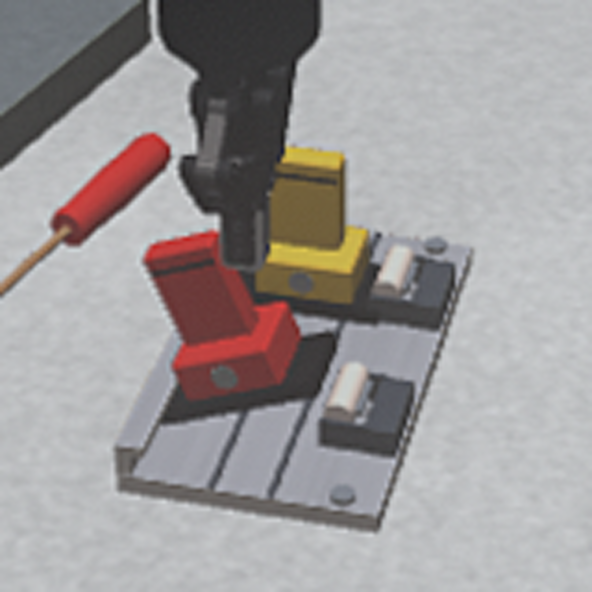

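>>> move_arm --pt "0.15 0.03 0.04 0" --pt "0 0 0 0" --pt "0 0 0 0" --pt "-0.15 -0.035 -0.05 0" --pt "-0.15 -0.035 -0.05 0" --pt "-0.15 -0.035 -0.05 0" --pt "-0.15 -0.035 -0.05 0" --pt "-0.15 -0.035 -0.05 0" --pt "-0.15 -0.035 -0.05 0" --pt "-0.2 -0.045 0 0" --pt "-0.3 -0.07 0 0" --pt "-0.5 -0.11 0 0" --pt "-0.5 -0.11 0 0" --pt "0 0 0 0"

```text
t: 7.9
tool_pos: [0.5804, 0.0649, 0.1021]
tool_rot: [2.459, -1.955, -0.0]
contact_force: [-0.0, 0.0, 0.5]
gripper_width: 0.0002
```

```bash
python3 snap.py side 6; python3 tilt.py side6.npz
```

```text
7.9 [0.5804 0.0649 0.1021] [-0.   0.   0.5] 0.00017043410218786843
tab side pts 493
tab face x,z rect ((10.258291244506836, 78.19763946533203), (73.5971908569336, 55.462242126464844), 81.37972259521484)
[[-20.6, 4.2, 48.8], [40.1, 11.8, 113.4]]
block face ((4.900875091552734, 48.10576629638672), (22.760799407958984, 53.46371841430664), 74.62802124023438)
```

View pics/side6.png

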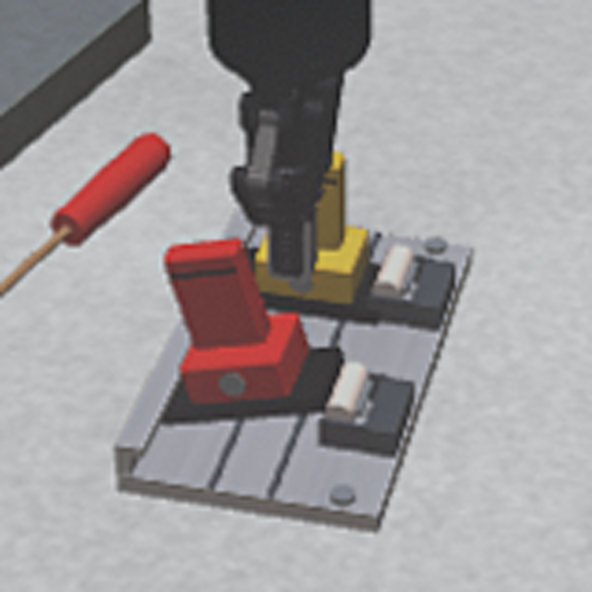

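>>> move_arm --pt "-0.5 -0.11 0 0" --pt "-0.5 -0.11 1 0" --pt "0 0 3 0" --pt "0 0 3 0" --pt "0 0 3 0" --pt "0 0 2 0" --pt "0 0 0 0" --pt "0 0 0 0" --fingers 4.5

```text
t: 8.75
tool_pos: [0.5708, 0.0628, 0.2225]
tool_rot: [-2.459, 1.954, -0.001]
contact_force: [-0.6, -0.6, -0.2]
gripper_width: 0.0448
```

```bash
python3 snap.py wrist 7; python3 tilt.py wrist7.npz;python3 tilt.py wrist1.npz
```

```text
8.75 [0.5708 0.0628 0.2225] [-0.6 -0.6 -0.2] 0.04476469278390283
top 1556 [ 24.86294441  -0.56219742 109.81667006] [[0.9, -7.9, 94.2], [44.2, 6.9, 115.7]]
plane [ -0.17111495 114.07109151]
top 1410 [  1.29360816  -0.45231482 102.12474494] [[-18.6, -8.3, 98.9], [20.3, 7.5, 103.9]]
plane [4.72718994e-03 1.02118630e+02]
```

View pics/wrist7.png

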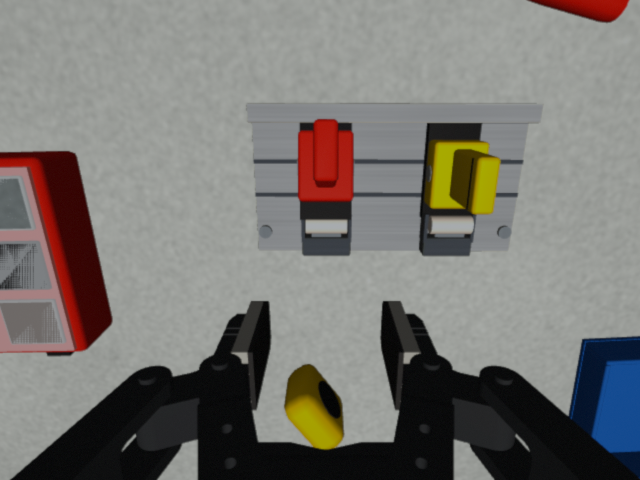

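>>> move_arm --pt "1.25 0.27 0 0" --pt "1.25 0.27 0 0" --pt "1.25 0.27 0 0" --pt "1.25 0.27 0 0" --pt "0 0 -3 0" --pt "0 0 -3 0" --pt "0 0 -3 0" --pt "0 0 -3 0" --pt "0 0 -1.5 0" --pt "0 0 -0.8 0" --pt "0 0 0 0" --pt "0 0 0 0"

```text
t: 10.0
tool_pos: [0.6216, 0.0738, 0.08]
tool_rot: [-2.459, 1.954, -0.001]
contact_force: [0.8, -0.4, -0.3]
gripper_width: 0.0449
```

```bash
python3 snap.py side 8; python3 tilt.py side8.npz
```

```text
10.0 [0.6216 0.0738 0.08  ] [ 0.8 -0.4 -0.3] 0.04488249600132083
tab side pts 315
tab face x,z rect ((3.382600784301758, 81.74333953857422), (55.55289840698242, 69.13978576660156), 3.1304068565368652)
[[-21.3, 4.5, 48.7], [30.6, 11.8, 114.2]]
block face ((4.964366912841797, 47.54253005981445), (22.024620056152344, 54.66734313964844), 76.4244155883789)
```

View pics/side8.png

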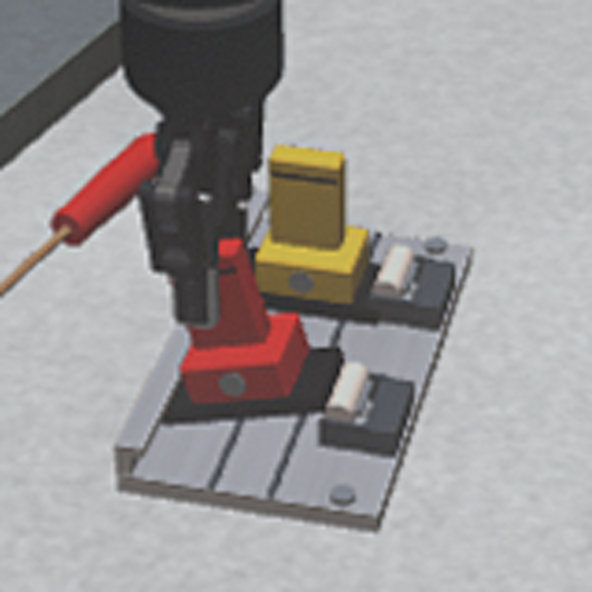

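>>> move_arm --pt "0 0 0 0" --pt "0 0 0 0" --pt "0 0 0 0" --pt "0 0 0 0" --pt "0 0 0 0" --pt "0 0 0 0" --fingers 0.5 --force 30

```text
t: 10.65
tool_pos: [0.6214, 0.0737, 0.0797]
tool_rot: [-2.459, 1.954, -0.001]
contact_force: [-0.5, -0.2, 6.5]
gripper_width: 0.0154
```

>>> move_arm --pt "-0.2 -0.045 0.05 0" --pt "-0.2 -0.045 0.06 0" --pt "-0.2 -0.045 0.06 0" --pt "-0.2 -0.045 0.06 0" --pt "0 0 0 0"

```text
t: 11.15
tool_pos: [0.6137, 0.072, 0.0823]
tool_rot: [-2.458, 1.954, -0.002]
contact_force: [4.1, 0.0, 12.0]
gripper_width: 0.0157
```

```bash
python3 snap.py side 9; python3 tilt.py side9.npz
```

```text
11.15 [0.6137 0.072  0.0823] [ 4.1  0.  12. ] 0.015653918030211978
tab side pts 330
tab face x,z rect ((2.0554542541503906, 79.10340881347656), (76.65670776367188, 54.31922149658203), 80.86029815673828)
[[-29.4, 4.2, 50.6], [31.6, 11.8, 115.0]]
block face ((-2.78424072265625, 49.16741180419922), (24.77495002746582, 54.00859069824219), 79.71832275390625)
```

View pics/side9.png

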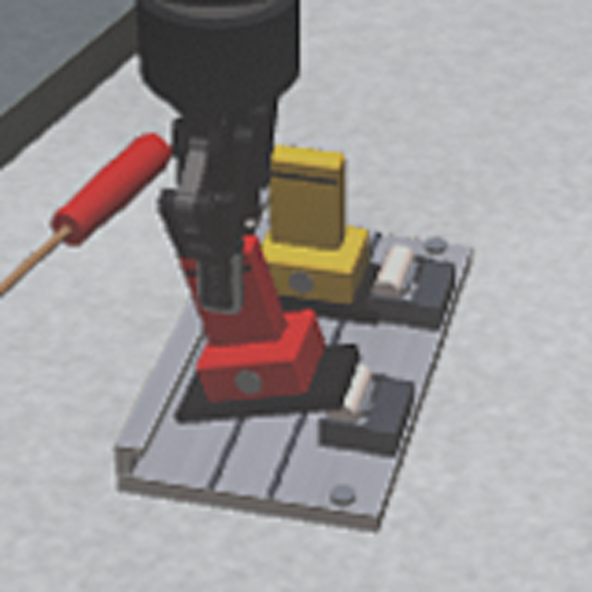

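>>> move_arm --pt "-0.2 -0.045 0.08 0" --pt "-0.2 -0.045 0.1 0" --pt "-0.2 -0.045 0.1 0" --pt "-0.2 -0.045 0.1 0" --pt "0 0 0 0"

```text
t: 11.7
tool_pos: [0.6049, 0.07, 0.0855]
tool_rot: [-2.459, 1.955, -0.0]
contact_force: [2.8, 0.0, 7.0]
gripper_width: 0.0154
```

```bash
python3 snap.py side 10; python3 tilt.py side10.npz
```

```text
11.7 [0.6049 0.07   0.0855] [2.8 0.  7. ] 0.015376292950939707
tab side pts 328
tab face x,z rect ((-1.6583447456359863, 76.13545227050781), (83.63493347167969, 51.63311767578125), 63.99883270263672)
[[-38.4, 4.4, 52.7], [21.9, 11.7, 120.0]]
block face ((-11.765525817871094, 52.32245635986328), (20.925426483154297, 53.84011459350586), 76.248046875)
```

View pics/side10.png

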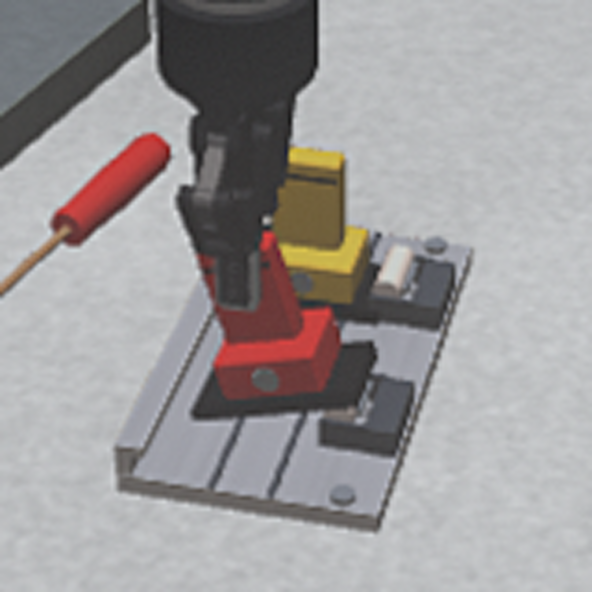

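>>> move_arm --pt "0 0 0.3 0" --pt "0 0 0.5 0" --pt "0 0 1 0" --pt "0 0 2 0" --pt "0 0 2 0" --pt "0 0 2 0" --pt "0 0 2 0" --pt "0 0 1 0" --pt "0 0 0 0"

```text
t: 12.65
tool_pos: [0.6055, 0.0702, 0.1945]
tool_rot: [-2.458, 1.954, -0.002]
contact_force: [0.1, -0.1, -2.7]
gripper_width: 0.0154
```

```bash
python3 snap.py side 11; python3 snap.py wrist 11;  python3 - <<'E'
from h import *
p,d,K,E=load("side11.npz");cv2.imwrite("pics/s11.png",p[100:400,150:550,::-1])
E
```

```text
12.65 [0.6055 0.0702 0.1945] [ 0.1 -0.1 -2.7] 0.015401165903542596
12.7 [0.605  0.0701 0.1933] [-0.3 -0.5 -3.7] 0.015270050248168628
```

View pics/s11.png

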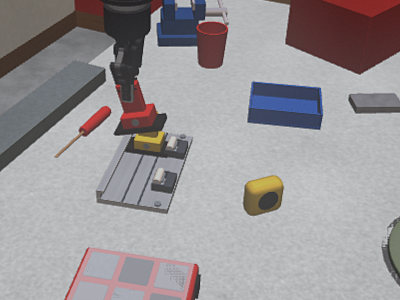

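View pics/wrist11.png

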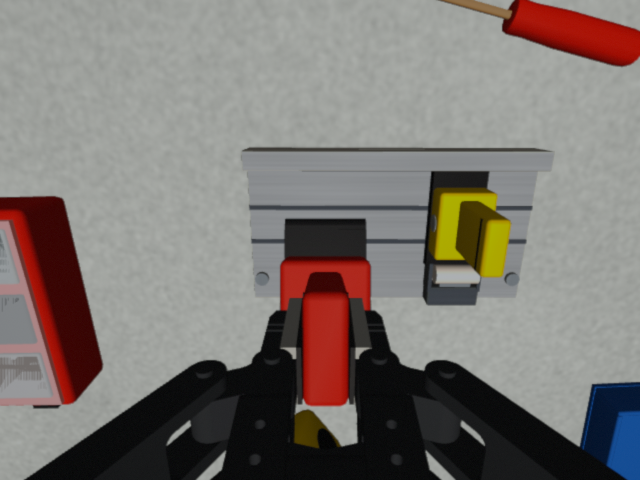

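>>> move_arm --pt "-0.4 -0.2 1 0.0025" --pt "-0.8 -1.0 1 0.0025" --pt "-1.0 -2.0 1 0.0025" --pt "-0.9 -2.0 1 0.0025" --pt "-0.9 -2.05 0 0.0025" --pt "-0.9 -2.05 0 0.0025" --pt "-0.9 -2.05 0 0.0025" --pt "-0.9 -2.05 0 0.0025" --pt "-0.9 -2.05 0 0.0025" --pt "-0.9 -2.05 0 0.0025" --pt "-0.9 -2.05 0 0.0025" --pt "-0.9 -2.05 0 0.0025" --pt "-0.9 -2.05 0 0.0025" --pt "-0.9 -2.05 0 0.0025" --pt "-0.9 -2.05 0 0.0025" --pt "-0.9 -2.05 0 0.0025" --pt "-0.9 -2.05 0 0.0025" --pt "-0.9 -2.05 0 0.0025" --pt "-0.9 -2.05 0 0.0025" --pt "-0.9 -2.05 0 0.0025"

```text
t: 14.75
tool_pos: [0.4286, -0.311, 0.2337]
tool_rot: [2.507, -1.893, 0.0]
contact_force: [-0.1, -0.1, -1.6]
gripper_width: 0.0153
```

>>> move_arm --pt "-0.1 -0.6 0 0" --pt "0 0 0 0" --pt "0 0 0 0" --pt "0 0 0 0"

```text
t: 15.15
tool_pos: [0.4293, -0.315, 0.2333]
tool_rot: [-2.508, 1.891, -0.0]
contact_force: [-0.0, 0.3, -2.1]
gripper_width: 0.0156
```

```bash
python3 snap.py side 12; python3 snap.py wrist 12;  python3 - <<'E'
from h import *
p,d,K,E=load("side12.npz");cv2.imwrite("pics/s12.png",cv2.resize(p[50:290,330:570,::-1],None,fx=2.4,fy=2.4))
E
```

```text
15.15 [ 0.4293 -0.315   0.2333] [-0.   0.3 -2.1] 0.015629095828301392
15.2 [ 0.4293 -0.3151  0.2332] [-0.1 -0.5 -2.6] 0.01566462581307521
```

View pics/s12.png

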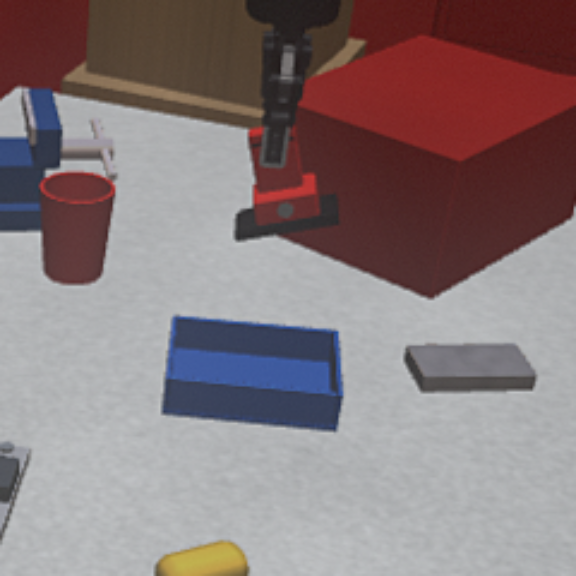

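View pics/wrist12.png

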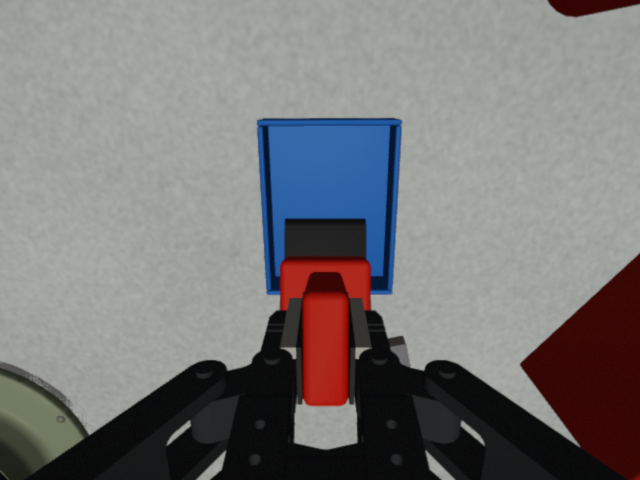

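>>> move_arm --pt "0 0 -2 0" --pt "0 0 -3 0" --pt "0 0 -3 0" --pt "0 0 -3 0" --pt "0 0 -2 0" --pt "0 0 -1.5 0" --pt "0 0 -0.7 0" --pt "0 0 -0.2 0" --pt "0 0 0 0" --pt "0 0 0 0"

```text
t: 16.25
tool_pos: [0.4294, -0.3161, 0.0798]
tool_rot: [-2.508, 1.892, -0.002]
contact_force: [0.7, -0.2, -1.5]
gripper_width: 0.0155
```

>>> move_arm --pt "0 0 -0.1 0" --pt "0 0 -0.1 0" --pt "0 0 -0.1 0" --pt "0 0 -0.1 0" --pt "0 0 0 0" --force 20

```text
t: 16.75
tool_pos: [0.429, -0.3158, 0.075]
tool_rot: [-2.508, 1.893, 0.0]
contact_force: [-0.3, -0.1, -1.9]
gripper_width: 0.016
```

```bash
python3 snap.py side 13;  python3 - <<'E'
from h import *
p,d,K,E=load("side13.npz");cv2.imwrite("pics/s13.png",cv2.resize(p[120:260,360:500,::-1],None,fx=4,fy=4))
E
```

```text
16.75 [ 0.429  -0.3158  0.075 ] [-0.3 -0.1 -1.9] 0.015982522512638785
```

View pics/s13.png

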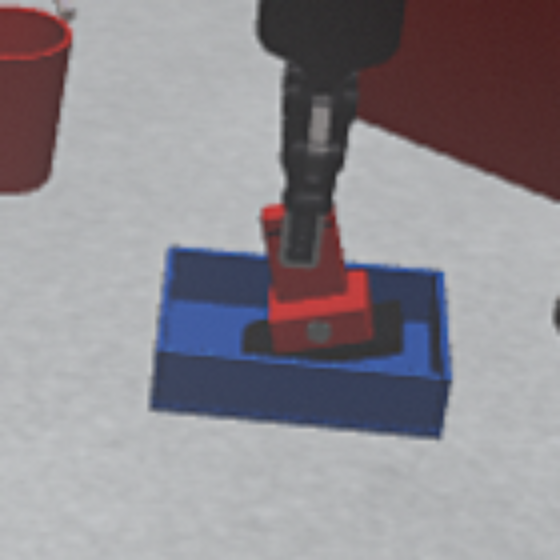

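Well inside the tray, tilted, not touching yet. Lower slowly so the toe meets the floor and the block levels in the pads.

>>> move_arm --pt "0 0 -0.1 0" --pt "0 0 -0.1 0" --pt "0 0 -0.1 0" --pt "0 0 0 0"

```text
t: 17.2
tool_pos: [0.4291, -0.316, 0.0726]
tool_rot: [2.507, -1.893, 0.0]
contact_force: [-3.3, 2.3, 13.4]
gripper_width: 0.0156
```

>>> move_arm --pt "0 0 -0.1 0" --pt "0 0 -0.1 0" --pt "0 0 -0.1 0" --pt "0 0 0 0"

```text
t: 17.6
tool_pos: [0.429, -0.3165, 0.0712]
tool_rot: [2.506, -1.893, 0.002]
contact_force: [-12.5, 5.4, 50.2]
gripper_width: 0.0157
```

```bash
python3 snap.py side 14;  python3 - <<'E'
from h import *
p,d,K,E=load("side14.npz");cv2.imwrite("pics/s14.png",cv2.resize(p[120:260,360:500,::-1],None,fx=4,fy=4))
E
```

```text
17.6 [ 0.429  -0.3165  0.0712] [-12.5   5.4  50.2] 0.01565400998384321
```

View pics/s14.png

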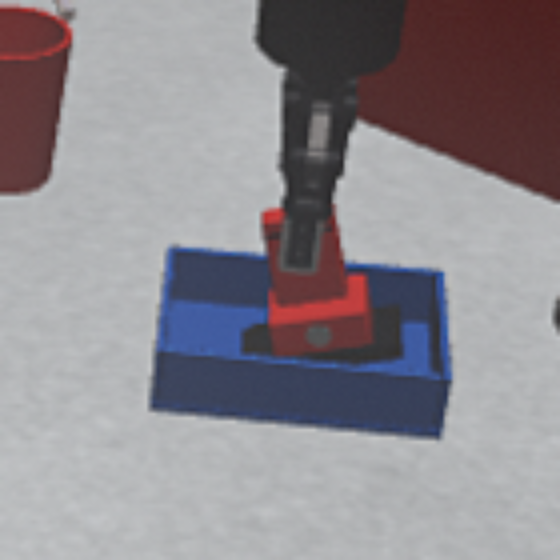

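>>> move_arm --pt "0 0 0.1 0" --pt "0 0 0.1 0" --pt "0 0 0.1 0" --pt "0 0 0.05 0" --pt "0 0 0 0"

```text
t: 18.15
tool_pos: [0.429, -0.3158, 0.0725]
tool_rot: [-2.508, 1.892, 0.0]
contact_force: [-0.0, -0.9, -1.2]
gripper_width: 0.0156
```

>>> move_arm --pt "0 0 0 0" --pt "0 0 0 0" --pt "0 0 0 0" --pt "0 0 0 0" --pt "0 0 0 0" --fingers 1.8

```text
t: 18.65
tool_pos: [0.429, -0.3159, 0.0726]
tool_rot: [-2.508, 1.893, 0.0]
contact_force: [-0.4, 0.0, -0.2]
gripper_width: 0.0179
```

```bash
python3 snap.py side 15;  python3 - <<'E'
from h import *
p,d,K,E=load("side15.npz");cv2.imwrite("pics/s15.png",cv2.resize(p[120:260,360:500,::-1],None,fx=4,fy=4))
E
```

```text
18.65 [ 0.429  -0.3159  0.0726] [-0.4  0.  -0.2] 0.017875637257428856
```

View pics/s15.png

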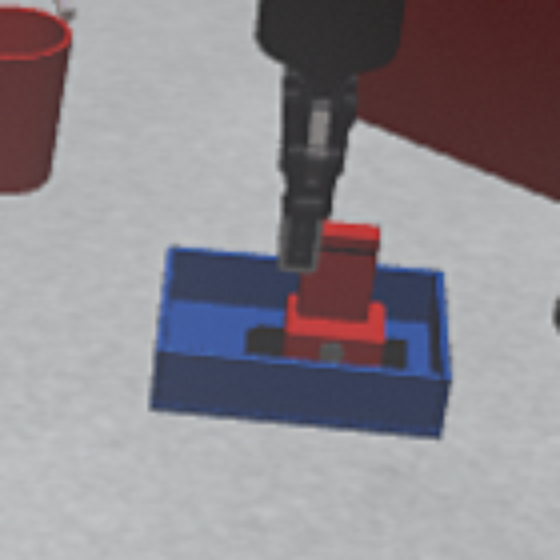

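Block is upright. Open wider (clear of everything), rise, look.

>>> move_arm --pt "0 0 0 0" --pt "0 0 0 0" --pt "0 0 0 0" --pt "0 0 0 0" --pt "0 0 1 0" --pt "0 0 3 0" --pt "0 0 3 0" --pt "0 0 3 0" --pt "0 0 3 0" --pt "0 0 2 0" --pt "0 0 0 0" --pt "0 0 0 0" --fingers 4.5

```text
t: 19.9
tool_pos: [0.429, -0.3159, 0.2231]
tool_rot: [-2.508, 1.893, -0.001]
contact_force: [-0.5, 0.4, -0.3]
gripper_width: 0.0451
```

```bash
python3 snap.py wrist 16; python3 snap.py side 16;  python3 - <<'E'
from h import *
p,d,K,E=load("side16.npz");cv2.imwrite("pics/s16.png",cv2.resize(p[130:330,230:500,::-1],None,fx=2.9,fy=2.9))
p,d,K,E=load("wrist16.npz");W=cloud(d,K,E)
hsv=cv2.cvtColor(p,cv2.COLOR_RGB2HSV)
red=((hsv[...,0]<8)|(hsv[...,0]>172))&(hsv[...,1]>140)&(abs(W[...,0]-.42)<.08)&(abs(W[...,1]+.32)<.06)
for lo,hi in((.085,.11),(.03,.05)):
    q=W[red&(W[...,2]>lo)&(W[...,2]<hi)];print(len(q),q.mean(0).round(4),np.median(q[:,2]).round(4),np.percentile(q[:,2],[5,95]).round(4))
E
python3 snap.py top 16
```

```text
19.9 [ 0.429  -0.3159  0.2231] [-0.5  0.4 -0.3] 0.04505125915480266
19.95 [ 0.4287 -0.3157  0.2224] [ 0.9 -0.5 -1.8] 0.04536619285455607
1096 [ 0.4096 -0.3221  0.0947] 0.0951 [0.091  0.0964]
1897 [ 0.4099 -0.3215  0.0392] 0.0394 [0.0366 0.0409]
20.0 [ 0.4287 -0.3156  0.2221] [-0.4  0.  -0.9] 0.04479187201189024
```

View pics/s16.png

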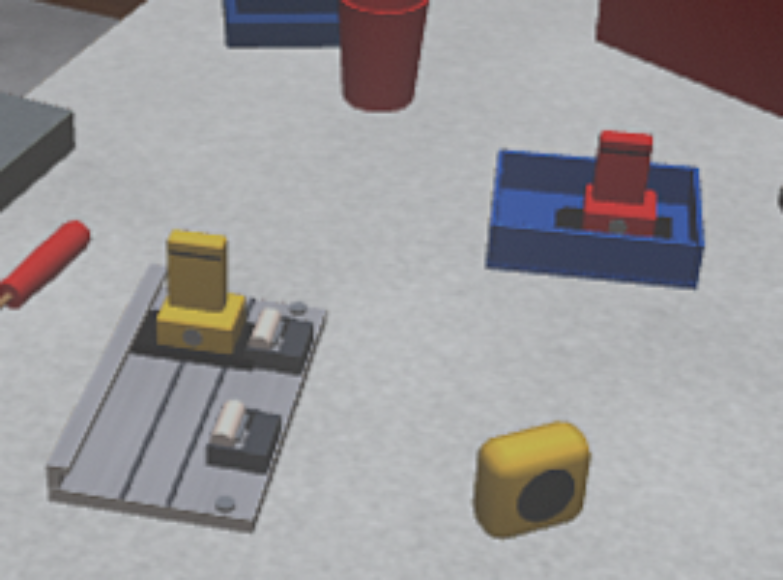

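View pics/wrist16.png

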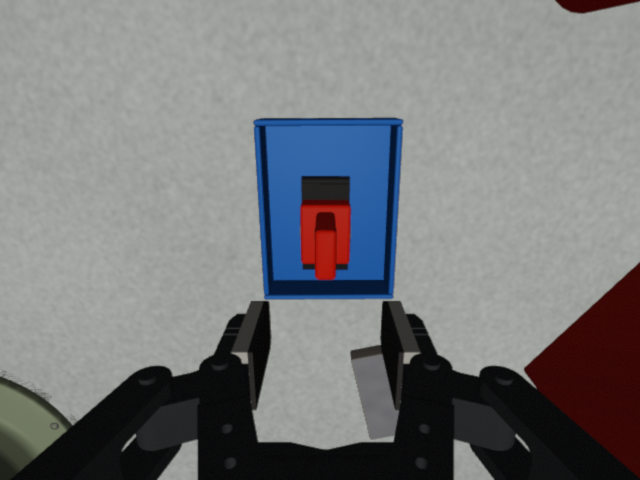

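```bash
python3 -c "
from plant import arm
print(arm.sign_off())"
```

```text
the job is handed in; nothing more can be done
None
```

The red stop now stands upright on the tray's floor, and the yellow stop is still clipped on the rail. I handed the job in at about 20 s.

**Tipping:** I pushed the red stop's tab towards the lip until its top had moved about 31–33 mm, then backed off. The camera showed it propped on the roller by itself, leaning about 0.26 rad, with the gripper clear. I couldn't see the toe directly; the tab's position put it still under the lip, having slipped at most 2–3 mm.

**Drawing out and placing:** I gripped the tab and drew the block about 17 mm along its slope, then lifted it and carried it to the tray. I let go with the toe just above or on the floor, and the front edge dropped flat.

**Last checks:** The tab top is at 95 mm and the red block's top at 39 mm, as expected for a block standing level on the 5 mm floor. It sits inside the walls with the gripper well clear. In the final side view the yellow stop looks unmoved.

**What disagreed:**
- **Pushing force:** While tipping, the readings I took between pushes showed only about 0–4 N, against the 10–20 N expected.
- **Levelling:** I tried to level the block by pressing it on the tray floor while it was held. It didn't turn in the pads, and the wrist force reached about 50 N, below the 120 N limit. I backed off and released it instead. That press went through the fingertips and the block, so I don't count it against the 40 N limit on the arm and gripper body.

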